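# Sweep the used culture dishes into the discard tray

## Task

Clear the bench beside the microscope: with closed fingers, gently push the three used culture dishes (orange lids) along the bench by their sides, through the open side of the low white tray, until each lies flat and wholly inside it. Their lids are loose, so never pick a dish up, tip it, or take it between the fingers. Leave the fresh dish (blue lid) and everything else on the bench where it is.

Things in the scene. Friction and masses are not known exactly. Their poses are not given: they have to be found in the camera images.
- used1: used culture dish, closed and round, 36 mm across and 14 mm high, with an ORANGE lid and clear base, about 30 g (20 to 45 g), lying flat on the bench; origin at the centre of its underside. Dishes are rigid and slide without tipping when pushed low on the side
- used2: used culture dish, closed and round, 36 mm across and 14 mm high, with an ORANGE lid and clear base, about 30 g (20 to 45 g), lying flat on the bench; origin at the centre of its underside. Dishes are rigid and slide without tipping when pushed low on the side
- used3: used culture dish, closed and round, 36 mm across and 14 mm high, with an ORANGE lid and clear base, about 30 g (20 to 45 g), lying flat on the bench; origin at the centre of its underside. Dishes are rigid and slide without tipping when pushed low on the side
- fresh: fresh culture dish, same shape and size as the used ones (36 mm across, 14 mm high) but with a BLUE lid; it may lie among the used ones or between them and the tray; must stay. Origin at the centre of its underside
- tray: discard tray screwed to the bench: three white walls 25 mm high, 5 mm thick, round a white floor area 120 mm deep (its x) by 150 mm wide (its y), inside sizes. Floor level with the bench: no step. Origin at bench height, centre of the inside; the open side is at its x = -60 mm and roughly faces the robot's right (-y); its x runs from there to the back wall, z up
- mouth (a point): middle of the tray's open side, at bench height
- vial: small amber glass vial standing upright, 24 mm across, 50 mm high, light; origin at the centre of its underside; must stay
- bottle: clear reagent bottle with a blue cap, 70 mm across, 160 mm high, at the far right of the bench; origin at the centre of its underside; must stay
- beaker: glass beaker, 70 mm across, 70 mm high, at the far side of the bench; origin at the centre of its underside; must stay
- tipbox: blue box of pipette tips, 80 by 120 mm and 60 mm high, at the far side of the bench; origin at the centre of its underside; must stay

How it is judged:
By the outcome, as a careful person would: the job done as asked, in the order asked, and still so for the second after the job is handed in, with the robot touching nothing.
It also fails if it takes over 72 s, if anything falls off the work surface, if the arm or the gripper's body presses on something with over 40 N, if the wrist force passes 120 N, or if a joint passes its speed limit or range.

## Robot

A 6-joint arm with a two-finger parallel gripper is mounted at the origin on the work surface. World frame = base frame: x ahead of the robot, y to its left, z up, the work surface at z = 0. Lengths are in m, angles in rad, forces in N, time in s.
With the tool pointing down it reaches from about 0.3 to 0.875 m from the base axis. Payload 4.2 kg.
Tool frame: the origin (TCP) lies between the finger pads, 19 mm behind the fingertips; this is the grasp point; z points along the fingers, y is the line along which they close (so a half turn about z gives the same grasp; the last joint's range is limited). The gripper opens to 85 mm and grips with 20 to 120 N. Pads are 22 mm wide; open, the fingers measure 114 mm over their backs; the gripper's body (76 mm by 85 mm) begins 54 mm behind the grasp point. The pads swing forward as they close: fully open they stand 13 mm farther back than shut.
Start: joints at [-1.27, 0.32, 1.565, -0, 1.257, -0.02], TCP at [0.181, -0.546, 0.25] pointing down, gripper open.
Joint ranges: [-3.11, 3.11], [-0.84, 2.01], [0.21, 2.61], [-1.34, 4.49], [0.05, 2.63], [-2.56, 2.56]. Speed limits (rad/s): [2.57, 2.57, 3.14, 3.14, 3.14, 3.14].

## Interface

Orientations are given as a unit quaternion [x, y, z, w].
In Python, from station import get_obs, capture, camera_model, hand_in gives the robot as it stands. The module is installed in compiled form; this text tells all that it offers.
- The arm moves only by the tool jog_arm, never from a script. Its arguments are lists of equal length, an entry for each row: "turn": the turn, a rotation vector about the tool's x, y, z in rad, a list of three; "translation": the shift along the tool's x, y, z in m, a list of three; "hand": the opening, from -1 (shut) to 1 (fully open). In form: {"turn": [[wx, wy, wz], ...], "translation": [[dx, dy, dz], ...], "hand": [hand, ...]}. A call has 1 to 12 rows; each row shifts and turns the commanded pose from where the row before left it, along the tool's axes as they then stand; what a row does not reach is not made up. A row lasts 1/8 s, in which the tool goes at most 62.5 mm and 10.7 degrees, less where a joint would pass 70% of its speed; a pose out of reach is approached as far as the arm can. A call is refused whole if a number of a shift passes 0.0625 or a number of a turn 0.188, either way. A call with a gripper value outside its range is refused whole. The fingers move at their own pace and stop on an object; the grip force is fixed at half the most. Time passes only in rows, so rows that do not move let the fingers close. It gives the time, the measured TCP pose, the force, the opening and the grip force at its end, in the units of the state.
- get_obs(): the state, without advancing time (a new reading comes with each control period).
- capture(name): name is "side" or "top"; returns the picture (384x512x3 uint8, blue, green, red); there is no depth.
- camera_model(name): a dict with "fx", "fy", "cx", "cy" (pixels), "world_from_camera" (4x4, takes a point from camera to world coordinates). Camera axes: x right, y up, looking along -z (the intrinsics and any distortion apply to the point x, -y, -z); pixel columns grow to the right and rows downward; lengths in m; the calibration is good to about 2 mm. A picture is of the moment at which its call begins. camera_model takes no time and is no camera call.
- hand_in(): hands the job in; it is judged then, once.
The state is a dict: "clock": time; "joint_positions": joint angles; "qd": joint speeds; "tau": joint torques, N m; "tcp_pos": TCP position; "eef_rot": TCP orientation; "wrist_force": force on the tool from outside, world axes, zero at the start; "torque": the same for the moment, N m; "finger_gap": finger opening in m; "grip_force": force on a finger pad.
Only numpy, scipy, OpenCV 4.12 (cv2) and the standard library are available. Lean on these libraries where they do the work, as an engineer would, in place of code of your own. Each camera call takes 0.05 s, during which the arm holds its last target. There are 200 camera calls.

## Working session

There is one attempt and no reset: what is moved stays moved. The work goes in short steps, Python scripts to look and compute and a tool call to move; the robot and the scene stay as the last step left them, time stands still between calls to the robot, and variables do not carry over. Pictures are saved under pics/ and viewed, at most 10 in all, crops included, and the job is handed in when it is done.

Besides the shell and the picture viewer there is one more tool, called after "Request:" in YAML: its name, and indented under it one key for each argument. jog_arm: Moves the arm, as the interface text tells. Its arguments: {"type":"object","properties":{"turn":{"type":"array","items":{"type":"array","items":{"type":"number"}}},"translation":{"type":"array","items":{"type":"array","items":{"type":"number"}}},"hand":{"type":"array","items":{"type":"number"}}},"required":["turn","translation","hand"]}

```bash
mkdir -p pics
python3 - <<'E'
from station import *
import cv2
for n in("top","side"):
    cv2.imwrite(f"pics/{n}0.png",capture(n)); print(n,camera_model(n))
print(get_obs())
E
```

```text
top {'fx': 429.009518273205, 'fy': 429.009518273205, 'cx': 263.1549158821325, 'cy': 194.99872526945913, 'world_from_camera': array([[-0.00791894,  0.99747359, -0.07059548,  0.56676167],
       [-0.99989574, -0.00875106, -0.01148563, -0.05071702],
       [-0.0120744 ,  0.07049717,  0.9974389 ,  1.07768219],
       [ 0.        ,  0.        ,  0.        ,  1.        ]])}
side {'fx': 462.5773621293932, 'fy': 462.5773621293932, 'cx': 258.2052248840514, 'cy': 197.33005879737456, 'world_from_camera': array([[ 0.93755783,  0.24194097, -0.24989973,  0.36275128],
       [-0.34781845,  0.65782573, -0.66804762, -0.69966221],
       [ 0.00276239,  0.71325302,  0.7009012 ,  0.72650242],
       [ 0.        ,  0.        ,  0.        ,  1.        ]])}
{'clock': 0.1, 'joint_positions': array([-1.26996340e+00,  3.20272207e-01,  1.56553320e+00,  1.87460428e-05,
        1.25742437e+00, -2.00194151e-02]), 'qd': array([ 5.99080562e-05, -2.16366673e-03, -2.09333885e-03,  3.37181482e-04,
        6.58642607e-04,  3.19708189e-04]), 'tau': array([-6.78924062e-04, -4.16411555e+01, -2.34706181e+01, -1.92186699e-04,
        4.97966335e-03, -1.52200096e-05]), 'tcp_pos': array([ 0.18122097, -0.54528641,  0.24925016]), 'eef_rot': array([ 9.87159429e-01,  1.59736008e-01, -1.05727665e-04, -8.11752352e-04]), 'wrist_force': array([ 0.60269912, -0.58286684,  0.45497014]), 'torque': array([-0.04748219, -0.0202073 ,  0.01997178]), 'grip_force': 0.0, 'finger_gap': 0.08509324416439616}
```

View pics/top0.png

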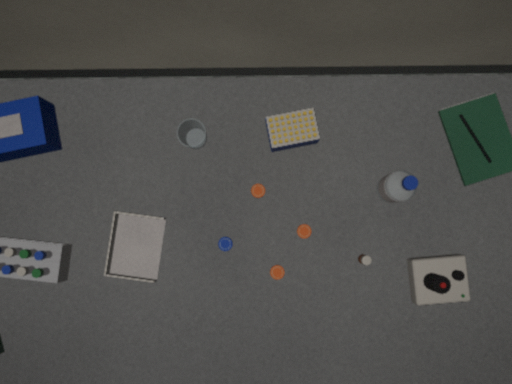

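View pics/side0.png

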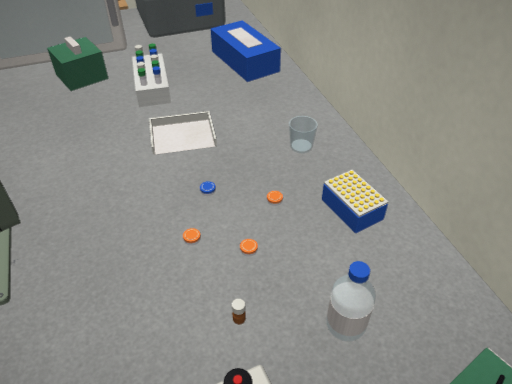

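The top view shows orange lids near (258,190), (304,231) and (277,272), and the blue lid at (225,243). The tray spans about (106–165, 212–281) and opens to the right. The vial is at (366,260). The side view agrees with this.

```bash
cat > h.py <<'E'
import numpy as np, cv2
from station import *
def ray(n,uv,z):
    m=camera_model(n);T=m["world_from_camera"]
    d=T[:3,:3]@np.array([(uv[0]-m["cx"])/m["fx"],-(uv[1]-m["cy"])/m["fy"],-1]);o=T[:3,3]
    return (o+d*(z-o[2])/d[2])[:2].round(4)
def blobs(n,img):
    h=cv2.cvtColor(img,cv2.COLOR_BGR2HSV);out={}
    for k,a,b in(("or",(3,150,120),(18,255,255)),("bl",(105,150,100),(130,255,255))):
        c=cv2.connectedComponentsWithStats(cv2.inRange(h,a,b))
        out[k]=[(ray(n,c[3][i],.014),c[2][i][4],c[3][i].round(1)) for i in range(1,c[0]) if 30<c[2][i][4]<400]
    return out
E
python3 - <<'E'
from h import *
im={n:cv2.imread(f"pics/{n}0.png") for n in("top","side")}
for n in im:
    for k,v in blobs(n,im[n]).items():
        for b in v: print(n,k,*b)
w=cv2.resize(im["top"][200:295,95:235],None,fx=5,fy=5,interpolation=cv2.INTER_CUBIC);w=cv2.convertScaleAbs(w,alpha=1.3)
cv2.imwrite("pics/tr.png",w)
print("vial",ray("top",(365,261),.05))
E
```

```text
top or [ 0.6532 -0.0246] 97 [257.5 190.6]
top or [ 0.5529 -0.1375] 110 [303.6 230.7]
top or [ 0.4524 -0.0721] 100 [277.5 272. ]
top bl [ 0.6704 -0.4034] 137 [410.1 182.3]
top bl [0.5229 0.0579] 52 [224.5 243.5]
top bl [0.4976 0.5192] 46 [ 38.5 255.1]
top bl [0.4636 0.6002] 45 [  5.5 269.2]
side or [ 0.651  -0.0303] 140 [274.3 196.5]
side or [ 0.4508 -0.0764] 166 [191.  235.2]
side or [ 0.5503 -0.1426] 173 [248.2 245.9]
side bl [0.7752 0.9961] 184 [203.5   8.8]
side bl [0.5162 0.608 ] 41 [155.6  69.8]
side bl [0.5205 0.0495] 102 [207.2 187.2]
side bl [ 0.7255 -0.2738] 354 [358.7 271.5]
vial [ 0.4806 -0.2789]
```

View pics/tr.png

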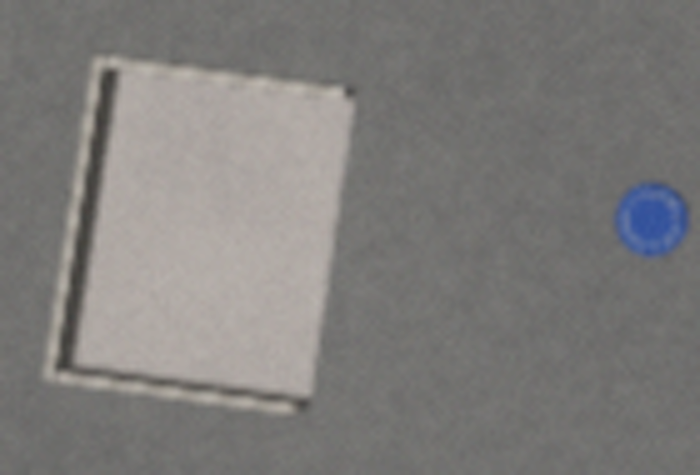

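Request:
jog_arm:
  turn:
    - [0,0,-0.171]
    - [0,0,-0.171]
    - [0,0,-0.171]
    - [0,0,-0.171]
    - [0,0,-0.171]
    - [0,0,-0.171]
    - [0,0,-0.173]
    - [0,0,0]
  translation:
    - [0,0,0.01]
    - [0,0,0.01]
    - [0,0,0.01]
    - [0,0,0.01]
    - [0,0,0.01]
    - [0,0,0.01]
    - [0,0,0.01]
    - [0,0,0]
  hand: [-1,-1,-1,-1,-1,-1,-1,-1]

```text
clock: 1.1
tcp_pos: [0.1811, -0.545, 0.1789]
eef_rot: [0.726, 0.688, 0.001, -0.001]
wrist_force: [-0.3, 0.1, 0.4]
finger_gap: -0.0001
grip_force: 0.0
```

```bash
cat >> h.py <<'E'
from scipy.spatial.transform import Rotation as R
def to(x,y,z=None,head=None):
    o=get_obs();r=R.from_quat(o["eef_rot"]);p=o["tcp_pos"];M=r.as_matrix()
    h=np.degrees(np.arctan2(M[1,0],M[0,0]))
    print("t",o["clock"],"tcp",p.round(4),"head",h.round(2),"tilt z",M[:,2].round(3),"gap",round(o["finger_gap"],4),"F",o["wrist_force"].round(1))
    t=np.array([x,y,p[2] if z is None else z]);print("tool delta",(M.T@(t-p)).round(4), "turn z",None if head is None else round(np.radians(h-head),3))
E
python3 - <<'E'
from h import *
to(.4495,-.114,.08,87.1)
print([ray("top",p,0) for p in((165.4,219),(157.4,279.6))])
E
```

```text
t 1.1 tcp [ 0.1811 -0.545   0.1789] head 86.96 tilt z [-0.001  0.003 -1.   ] gap -0.0001 F [-0.3  0.1  0.4]
tool delta [0.4443 0.2453 0.0998] turn z -0.002
[array([0.5847, 0.2081]), array([0.4341, 0.2268])]
```

Request:
jog_arm:
  turn:
    - [0,0,0]
    - [0,0,0]
    - [0,0,0]
    - [0,0,0]
    - [0,0,0]
    - [0,0,0]
    - [0,0,0]
    - [0,0,0]
    - [0,0,0]
    - [0,0,0]
    - [0,0,0]
    - [0,0,0]
  translation:
    - [0.044,0.025,0.005]
    - [0.044,0.025,0.005]
    - [0.044,0.025,0.01]
    - [0.044,0.025,0.01]
    - [0.044,0.025,0.01]
    - [0.044,0.025,0.01]
    - [0.044,0.025,0.01]
    - [0.044,0.025,0.01]
    - [0.044,0.025,0.01]
    - [0.044,0.02,0.02]
    - [0,0,0]
    - [0,0,0]
  hand: [-1,-1,-1,-1,-1,-1,-1,-1,-1,-1,-1,-1]

```text
clock: 2.6
tcp_pos: [0.4486, -0.1189, 0.0803]
eef_rot: [0.725, 0.689, -0.0, 0.0]
wrist_force: [0.7, 0.4, -0.7]
finger_gap: -0.0002
grip_force: 0.0
```

Run:
```python
from h import *
to(.4495,-.114,.023,87.1)
im=capture("side");cv2.imwrite("pics/s1.png",cv2.resize(im[100:330,120:380],None,fx=3,fy=2.6))
```

```text
t 2.6 tcp [ 0.4486 -0.1189  0.0803] head 87.03 tilt z [ 0. -0. -1.] gap -0.0002 F [ 0.7  0.4 -0.7]
tool delta [0.005  0.0006 0.0573] turn z -0.001
```

View pics/s1.png

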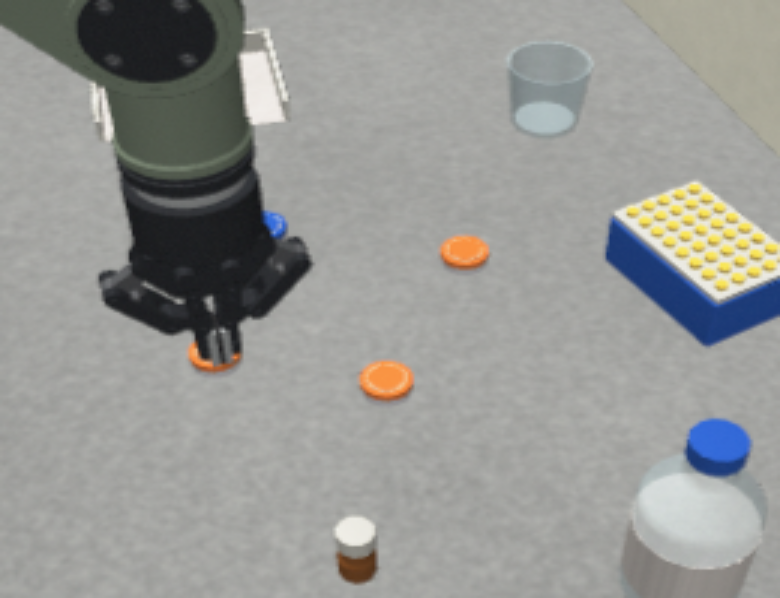

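Request:
jog_arm:
  turn:
    - [0,0,0]
    - [0,0,0]
    - [0,0,0]
    - [0,0,0]
    - [0,0,0]
    - [0,0,0]
    - [0,0,0]
    - [0,0,0]
    - [0,0,0]
    - [0,0,0]
    - [0,0,0]
    - [0,0,0]
  translation:
    - [0,0,0.02]
    - [0,0,0.02]
    - [0,0,0.017]
    - [0,0,0]
    - [0.005,0,0]
    - [0.005,0,0]
    - [0.005,0,0]
    - [0.006,0,0]
    - [0.008,0,0]
    - [0.01,0,0]
    - [0.011,0,0]
    - [0.01,0,0]
  hand: [-1,-1,-1,-1,-1,-1,-1,-1,-1,-1,-1,-1]

```text
clock: 4.15
tcp_pos: [0.4515, -0.058, 0.023]
eef_rot: [0.725, 0.689, -0.0, -0.0]
wrist_force: [-0.3, -0.5, -0.0]
finger_gap: -0.0001
grip_force: 0.1
```

Run:
```python
from h import *
to(.4685,.268,.023,87.1)
for n in("top","side"):
    im=capture(n)
    for b in blobs(n,im)["or"]: print(n,*b)
```

```text
t 4.15 tcp [ 0.4515 -0.058   0.023 ] head 87.1 tilt z [-0. -0. -1.] gap -0.0001 F [-0.3 -0.5 -0. ]
tool delta [ 0.3264  0.0005 -0.    ] turn z -0.0
top [ 0.6532 -0.0245] 97 [257.5 190.6]
top [ 0.5525 -0.1375] 105 [303.5 230.8]
side [ 0.6509 -0.0301] 137 [274.2 196.4]
side [ 0.5504 -0.1429] 163 [248.3 246. ]
```

Request:
jog_arm:
  turn:
    - [0,0,0]
    - [0,0,0]
    - [0,0,0]
    - [0,0,0]
    - [0,0,0]
    - [0,0,0]
    - [0,0,0]
    - [0,0,0]
    - [0,0,0]
    - [0,0,0]
    - [0,0,0]
    - [0,0,0]
  translation:
    - [0.012,0,0]
    - [0.012,0,0]
    - [0.012,0,0]
    - [0.012,0,0]
    - [0.012,0,0]
    - [0.012,0,0]
    - [0.012,0,0]
    - [0.012,0,0]
    - [0.012,0,0]
    - [0.012,0,0]
    - [0.01,0,0]
    - [0.006,0,0]
  hand: [-1,-1,-1,-1,-1,-1,-1,-1,-1,-1,-1,-1]

```text
clock: 5.75
tcp_pos: [0.4585, 0.0776, 0.023]
eef_rot: [0.725, 0.689, -0.0, 0.0]
wrist_force: [-0.6, -0.1, -0.0]
finger_gap: -0.0003
grip_force: 0.1
```

Run:
```python
from h import *
to(.4685,.268,.023,87.1)
for n in("top","side"):
    im=capture(n)
    for k,v in blobs(n,im).items():
        for b in v: print(n,k,*b)
    cv2.imwrite(f"pics/{n}2.png",im)
s=cv2.imread("pics/side2.png")[90:290,110:310];t=cv2.imread("pics/top2.png")[180:300,100:340]
cv2.imwrite("pics/c2.png",np.hstack([cv2.resize(s,(400,400)),cv2.resize(t,(400,400))[:, :]]))
```

```text
t 5.75 tcp [0.4585 0.0776 0.023 ] head 87.11 tilt z [ 0. -0. -1.] gap -0.0003 F [-0.6 -0.1 -0. ]
tool delta [ 0.1906  0.0004 -0.    ] turn z 0.0
top or [ 0.6536 -0.0242] 100 [257.4 190.4]
top or [ 0.5531 -0.1379] 104 [303.7 230.6]
top bl [ 0.6703 -0.4033] 140 [410.1 182.3]
top bl [0.5229 0.0579] 54 [224.5 243.5]
top bl [0.4976 0.5192] 46 [ 38.5 255.1]
top bl [0.4639 0.5996] 45 [  5.8 269.1]
side or [ 0.651  -0.0302] 139 [274.3 196.4]
side or [ 0.5503 -0.1426] 168 [248.2 245.9]
side bl [0.7755 0.9938] 193 [203.8   9.1]
side bl [0.5207 0.0496] 101 [207.2 187.1]
side bl [ 0.7255 -0.2738] 353 [358.7 271.5]
```

View pics/c2.png

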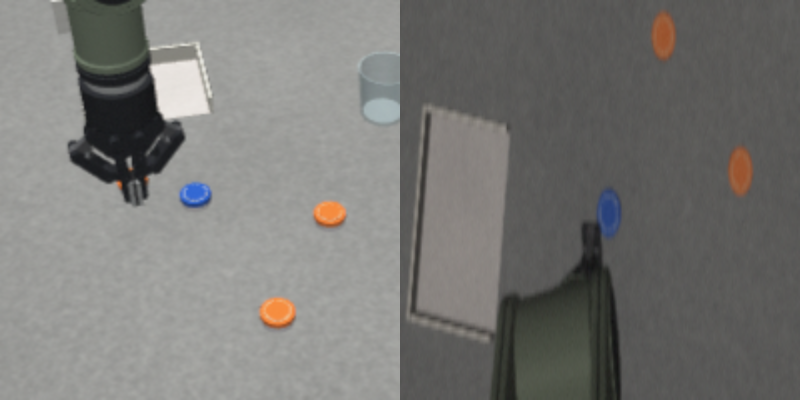

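The C dish is still centred ahead of the fingers: orange shows on both sides at about (132,185) in the left view. The fresh dish hasn't moved. I'll keep pushing.

Request:
jog_arm:
  turn:
    - [0,0,0]
    - [0,0,0]
    - [0,0,0]
    - [0,0,0]
    - [0,0,0]
    - [0,0,0]
    - [0,0,0]
    - [0,0,0]
    - [0,0,0]
    - [0,0,0]
    - [0,0,0]
    - [0,0,0]
  translation:
    - [0.008,0,0]
    - [0.012,0,0]
    - [0.012,0,0]
    - [0.012,0,0]
    - [0.012,0,0]
    - [0.012,0,0]
    - [0.012,0,0]
    - [0.012,0,0]
    - [0.012,0,0]
    - [0.012,0,0]
    - [0.012,0,0]
    - [0.012,0,0]
  hand: [-1,-1,-1,-1,-1,-1,-1,-1,-1,-1,-1,-1]

```text
clock: 7.35
tcp_pos: [0.4656, 0.2176, 0.023]
eef_rot: [0.725, 0.689, -0.0, 0.0]
wrist_force: [-0.5, -0.4, -0.0]
finger_gap: 0.0001
grip_force: 0.1
```

Request:
jog_arm:
  turn:
    - [0,0,0]
    - [0,0,0]
    - [0,0,0]
    - [0,0,0]
    - [0,0,0]
    - [0,0,0]
    - [0,0,0]
    - [0,0,0]
    - [0,0,0]
    - [0,0,0]
  translation:
    - [0.012,0,0]
    - [0.012,0,0]
    - [0.012,0,0]
    - [0.01,0,0]
    - [0.006,0,0]
    - [0,0,0]
    - [-0.02,0,0]
    - [0,0,-0.03]
    - [0,0,-0.03]
    - [0,0,-0.01]
  hand: [-1,-1,-1,-1,-1,-1,-1,-1,-1,-1]

```text
clock: 8.6
tcp_pos: [0.4677, 0.2477, 0.0944]
eef_rot: [0.725, 0.688, 0.001, 0.0]
wrist_force: [-0.9, 0.5, 0.1]
finger_gap: 0.0
grip_force: 0.0
```

Run:
```python
from h import *
to(.55,-.18,.09,90)
for n in("top","side"):
    im=capture(n)
    for k,v in blobs(n,im).items():
        for b in v: print(n,k,*b)
```

```text
t 8.6 tcp [0.4677 0.2477 0.0944] head 87.01 tilt z [ 0.002  0.001 -1.   ] gap 0.0 F [-0.9  0.5  0.1]
tool delta [-0.4228  0.1045  0.0043] turn z -0.052
top or [ 0.6532 -0.0242] 94 [257.4 190.6]
top or [ 0.5524 -0.1381] 97 [303.8 230.9]
top bl [ 0.6705 -0.4032] 138 [410.1 182.3]
top bl [0.5231 0.058 ] 54 [224.5 243.4]
top bl [0.4978 0.5191] 47 [ 38.6 255.1]
top bl [0.4639 0.5998] 46 [  5.7 269.1]
side or [0.4697 0.2875] 86 [162.6 132.1]
side or [ 0.651  -0.0303] 140 [274.3 196.5]
side or [ 0.5503 -0.1426] 173 [248.2 245.9]
side bl [0.7752 0.995 ] 189 [203.6   8.9]
side bl [0.5206 0.0495] 103 [207.2 187.2]
side bl [ 0.7254 -0.2738] 354 [358.7 271.6]
```

Request:
jog_arm:
  turn:
    - [0,0,0]
    - [0,0,0]
    - [0,0,0]
    - [0,0,0]
    - [0,0,0]
    - [0,0,0]
    - [0,0,0]
    - [0,0,0]
    - [0,0,0]
    - [0,0,0]
    - [0,0,0.056]
    - [0,0,0]
  translation:
    - [-0.0425,0.01,0]
    - [-0.0425,0.01,0]
    - [-0.0425,0.01,0]
    - [-0.0425,0.01,0]
    - [-0.0425,0.01,0]
    - [-0.0425,0.01,0]
    - [-0.0425,0.01,0]
    - [-0.0425,0.01,0]
    - [-0.0425,0.01,0]
    - [-0.0425,0.01,0]
    - [0,0,0.02]
    - [0,0,0.02]
  hand: [-1,-1,-1,-1,-1,-1,-1,-1,-1,-1,-1,-1]

```text
clock: 10.2
tcp_pos: [0.5442, -0.1816, 0.0509]
eef_rot: [0.745, 0.668, -0.001, -0.001]
wrist_force: [0.0, -0.3, -0.4]
finger_gap: -0.0001
grip_force: 0.0
```

Run:
```python
from h import *
to(.547,-.182,.023,83.8)
for b in blobs("top",capture("top"))["or"]: print(*b)
```

```text
t 10.2 tcp [ 0.5442 -0.1816  0.0509] head 83.77 tilt z [-0.002  0.001 -1.   ] gap -0.0001 F [ 0.  -0.3 -0.4]
tool delta [-0.0001  0.0029  0.0279] turn z -0.001
[ 0.6534 -0.025 ] 97 [257.7 190.5]
[ 0.5524 -0.1383] 112 [303.9 230.9]
[0.4709 0.2982] 70 [127.2 265.4]
```

Request:
jog_arm:
  turn:
    - [0,0,0]
    - [0,0,0]
    - [0,0,0]
    - [0,0,0]
    - [0,0,0]
    - [0,0,0]
    - [0,0,0]
    - [0,0,0]
    - [0,0,0]
    - [0,0,0]
    - [0,0,0]
    - [0,0,0]
  translation:
    - [0,0.003,0.015]
    - [0,0,0.014]
    - [0,0,0]
    - [0.005,0,0]
    - [0.005,0,0]
    - [0.005,0,0]
    - [0.006,0,0]
    - [0.008,0,0]
    - [0.01,0,0]
    - [0.012,0,0]
    - [0.012,0,0]
    - [0.012,0,0]
  hand: [-1,-1,-1,-1,-1,-1,-1,-1,-1,-1,-1,-1]

```text
clock: 11.75
tcp_pos: [0.5565, -0.1056, 0.024]
eef_rot: [0.744, 0.668, -0.0, 0.0]
wrist_force: [0.6, 0.1, -0.6]
finger_gap: 0.0
grip_force: 0.1
```

Run:
```python
from h import *
to(.573,.056,.023,83.8)
for n in("top","side"):
    for k,v in blobs(n,capture(n)).items():
        for b in v: print(n,k,*b)
```

```text
t 11.75 tcp [ 0.5565 -0.1056  0.024 ] head 83.88 tilt z [-0. -0. -1.] gap 0.0 F [ 0.6  0.1 -0.6]
tool delta [ 0.1624 -0.0008  0.001 ] turn z 0.001
top or [ 0.6534 -0.025 ] 103 [257.7 190.5]
top or [0.4711 0.2969] 80 [127.7 265.3]
top bl [ 0.6706 -0.4035] 141 [410.2 182.2]
top bl [0.5229 0.0579] 52 [224.5 243.5]
top bl [0.4978 0.5191] 47 [ 38.6 255.1]
top bl [0.464  0.5996] 47 [  5.8 269.1]
side or [0.4696 0.2876] 85 [162.5 132.1]
side or [ 0.6554 -0.0282] 95 [275.8 195.4]
side bl [0.7754 0.9939] 193 [203.7   9.1]
side bl [0.5205 0.0495] 102 [207.2 187.2]
side bl [ 0.7255 -0.2738] 353 [358.7 271.5]
```

Request:
jog_arm:
  turn:
    - [0,0,0]
    - [0,0,0]
    - [0,0,0]
    - [0,0,0]
    - [0,0,0]
    - [0,0,0]
    - [0,0,0]
    - [0,0,0]
    - [0,0,0]
    - [0,0,0]
    - [0,0,0]
    - [0,0,0]
  translation:
    - [0.01,0,0]
    - [0.012,0,0]
    - [0.012,0,0]
    - [0.012,0,0]
    - [0.012,0,0]
    - [0.012,0,0]
    - [0.012,0,0]
    - [0.012,0,0]
    - [0.012,0,0]
    - [0.012,0,0]
    - [0.012,0,0]
    - [0.012,0,0]
  hand: [-1,-1,-1,-1,-1,-1,-1,-1,-1,-1,-1,-1]

```text
clock: 13.35
tcp_pos: [0.5716, 0.0354, 0.024]
eef_rot: [0.744, 0.668, -0.0, 0.0]
wrist_force: [0.3, -0.4, -0.8]
finger_gap: -0.0006
grip_force: 0.1
```

Request:
jog_arm:
  turn:
    - [0,0,0]
    - [0,0,0]
    - [0,0,0]
    - [0,0,0]
    - [0,0,0]
    - [0,0,0]
    - [0,0,0]
    - [0,0,0]
  translation:
    - [0.012,0,0]
    - [0.01,0,0]
    - [0.006,0,0]
    - [0,0,0]
    - [-0.03,0,0]
    - [0,0,-0.04]
    - [0,0,-0.04]
    - [0,0,0]
  hand: [-1,-1,-1,-1,-1,-1,-1,-1]

```text
clock: 14.35
tcp_pos: [0.5735, 0.0323, 0.1073]
eef_rot: [0.744, 0.668, 0.003, 0.002]
wrist_force: [0.2, 0.2, -0.1]
finger_gap: -0.0001
grip_force: 0.0
```

Run:
```python
from h import *
to(.573,.056,.023,83.8)
for n in("top","side"):
    im=capture(n);cv2.imwrite(f"pics/{n}3.png",im)
    for k,v in blobs(n,im).items():
        for b in v: print(n,k,*b)
```

```text
t 14.35 tcp [0.5735 0.0323 0.1073] head 83.83 tilt z [ 0.007  0.    -1.   ] gap -0.0001 F [ 0.2  0.2 -0.1]
tool delta [ 0.0235 -0.0036  0.0843] turn z 0.0
top or [ 0.6528 -0.0247] 101 [257.6 190.7]
top or [0.4722 0.2966] 83 [127.9 264.9]
top bl [ 0.6704 -0.4032] 137 [410.1 182.3]
top bl [0.4978 0.5191] 45 [ 38.6 255.1]
top bl [0.464  0.5994] 46 [  5.9 269. ]
side or [0.4696 0.2876] 85 [162.5 132.1]
side or [0.5742 0.0836] 111 [225.4 172.3]
side or [ 0.651  -0.0302] 139 [274.3 196.4]
side bl [0.5164 0.6079] 42 [155.7  69.8]
side bl [0.5205 0.0495] 102 [207.2 187.2]
side bl [ 0.7254 -0.2738] 354 [358.7 271.6]
```

View pics/side3.png

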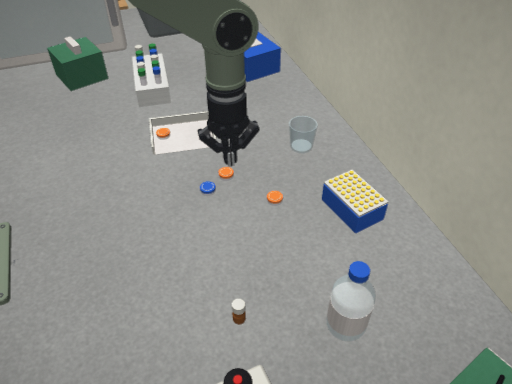

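The side view shows C in the tray at (162,132), B past the fresh dish at (225,172) and A at (274,196). The fresh dish is undisturbed at (207,187).

Request:
jog_arm:
  turn:
    - [0,0,0]
    - [0,0,-0.138]
    - [0,0,-0.138]
    - [0,0,-0.137]
    - [0,0,0]
    - [0,0,0]
  translation:
    - [0.022,0.012,0]
    - [0,0,0]
    - [0,0,0]
    - [0,0,0]
    - [0,0,0.04]
    - [0,0,0]
  hand: [-1,-1,-1,-1,-1,-1]

```text
clock: 15.2
tcp_pos: [0.5823, 0.053, 0.0601]
eef_rot: [0.591, 0.807, -0.003, -0.004]
wrist_force: [-0.1, -0.2, -0.4]
finger_gap: 0.0
grip_force: 0.0
```

Run:
```python
from h import *
to(.588,.053,.023,107.5)
```

```text
t 15.2 tcp [0.5823 0.053  0.0601] head 107.52 tilt z [-0.01  -0.001 -1.   ] gap 0.0 F [-0.1 -0.2 -0.4]
tool delta [-0.0018  0.0058  0.0371] turn z 0.0
```

Request:
jog_arm:
  turn:
    - [0,0,0]
    - [0,0,0]
    - [0,0,0]
    - [0,0,0]
    - [0,0,0]
    - [0,0,0]
    - [0,0,0]
    - [0,0,0]
    - [0,0,0]
    - [0,0,0]
    - [0,0,0]
    - [0,0,0]
  translation:
    - [0,0.005,0.018]
    - [0,0,0.019]
    - [0,0,0]
    - [0.004,0,0]
    - [0.004,0,0]
    - [0.006,0,0]
    - [0.008,0,0]
    - [0.01,0,0]
    - [0.012,0,0]
    - [0.012,0,0]
    - [0.012,0,0]
    - [0.01,0,0]
  hand: [-1,-1,-1,-1,-1,-1,-1,-1,-1,-1,-1,-1]

```text
clock: 16.7
tcp_pos: [0.5666, 0.13, 0.027]
eef_rot: [0.591, 0.807, -0.0, 0.0]
wrist_force: [0.0, -1.3, -1.2]
finger_gap: -0.0001
grip_force: 0.1
```

Run:
```python
from h import *
to(.527,.247,.023,107.5)
im=capture("side")
for b in blobs("side",im)["or"]: print(*b)
cv2.imwrite("pics/s4.png",cv2.resize(im[80:230,120:320],None,fx=4,fy=4))
```

```text
t 16.7 tcp [0.5666 0.13   0.027 ] head 107.56 tilt z [-0. -0. -1.] gap -0.0001 F [ 0.  -1.3 -1.2]
tool delta [ 0.1235 -0.0025  0.004 ] turn z 0.001
[0.4696 0.2876] 85 [162.5 132.1]
[0.5462 0.1454] 44 [206.6 159. ]
[ 0.651  -0.0302] 139 [274.3 196.4]
```

View pics/s4.png

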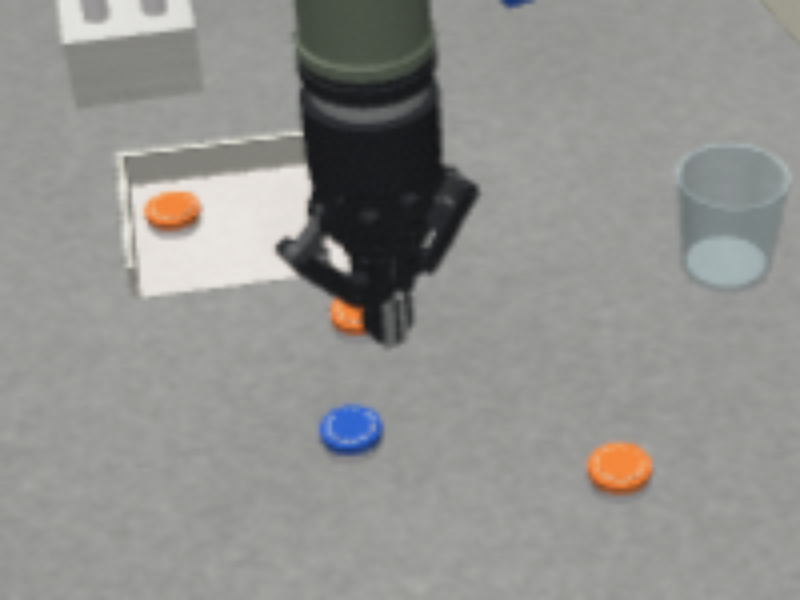

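Request:
jog_arm:
  turn:
    - [0,0,0]
    - [0,0,0]
    - [0,0,0]
    - [0,0,0]
    - [0,0,0]
    - [0,0,0]
    - [0,0,0]
    - [0,0,0]
    - [0,0,0]
    - [0,0,0]
    - [0,0,0]
    - [0,0,0]
  translation:
    - [-0.003,0,0]
    - [0,0,0.004]
    - [0.005,0,0]
    - [0.01,0,0]
    - [0.012,0,0]
    - [0.012,0,0]
    - [0.012,0,0]
    - [0.012,0,0]
    - [0.012,0,0]
    - [0.012,0,0]
    - [0.012,0,0]
    - [0.012,0,0]
  hand: [-1,-1,-1,-1,-1,-1,-1,-1,-1,-1,-1,-1]

```text
clock: 18.25
tcp_pos: [0.5341, 0.2329, 0.023]
eef_rot: [0.591, 0.807, -0.0, 0.0]
wrist_force: [0.0, -0.3, 0.5]
finger_gap: -0.0002
grip_force: 0.1
```

Request:
jog_arm:
  turn:
    - [0,0,0]
    - [0,0,0]
    - [0,0,0]
    - [0,0,0]
    - [0,0,0]
    - [0,0,0]
    - [0,0,0]
  translation:
    - [0.01,0,0]
    - [0.005,0,0]
    - [0,0,0]
    - [-0.025,0,0]
    - [0,0,-0.04]
    - [0,0,-0.04]
    - [0,0,0]
  hand: [-1,-1,-1,-1,-1,-1,-1]

```text
clock: 19.12
tcp_pos: [0.5395, 0.2229, 0.1063]
eef_rot: [0.591, 0.806, 0.003, 0.002]
wrist_force: [-0.0, -0.5, 0.1]
finger_gap: 0.0001
grip_force: 0.0
```

Run:
```python
from h import *
to(.6767,-.0624,.06,125.9)
for n in("top","side"):
    im=capture(n);cv2.imwrite(f"pics/{n}5.png",im)
    for k,v in blobs(n,im).items():
        for b in v: print(n,k,*b)
```

```text
t 19.125 tcp [0.5395 0.2229 0.1063] head 107.49 tilt z [ 0.007  0.002 -1.   ] gap 0.0001 F [-0.  -0.5  0.1]
tool delta [-0.3134  0.0447  0.0465] turn z -0.321
top or [ 0.6531 -0.0247] 93 [257.6 190.6]
top bl [ 0.6703 -0.4032] 142 [410.1 182.4]
top bl [0.5229 0.0579] 52 [224.5 243.5]
top bl [0.4976 0.5192] 46 [ 38.5 255.1]
top bl [0.4642 0.5995] 47 [  5.8 269. ]
side or [0.4696 0.2876] 85 [162.5 132.1]
side or [0.517  0.2635] 87 [182.9 133.6]
side or [ 0.651  -0.0303] 140 [274.3 196.5]
side bl [0.7804 0.9853] 125 [205.7   9.8]
side bl [0.5164 0.6079] 42 [155.7  69.8]
side bl [0.5205 0.0495] 102 [207.2 187.2]
side bl [ 0.7255 -0.2738] 353 [358.7 271.5]
```

Request:
jog_arm:
  turn:
    - [0,0,-0.16]
    - [0,0,-0.161]
    - [0,0,0]
    - [0,0,0]
    - [0,0,0]
    - [0,0,0]
    - [0,0,0]
    - [0,0,0]
    - [0,0,0]
    - [0,0,0]
    - [0,0,0]
    - [0,0,0]
  translation:
    - [0,0,0]
    - [0,0,0]
    - [-0.0445,-0.008,0]
    - [-0.0445,-0.008,0]
    - [-0.0445,-0.008,0]
    - [-0.0445,-0.008,0]
    - [-0.0445,-0.008,0]
    - [-0.0445,-0.008,0]
    - [-0.0445,-0.008,0]
    - [0,0,0.02]
    - [0,0,0.02]
    - [0,0,0]
  hand: [-1,-1,-1,-1,-1,-1,-1,-1,-1,-1,-1,-1]

```text
clock: 20.72
tcp_pos: [0.6725, -0.0626, 0.0594]
eef_rot: [0.455, 0.891, -0.001, -0.003]
wrist_force: [1.0, 0.8, 0.6]
finger_gap: -0.0002
grip_force: 0.0
```

Run:
```python
from h import *
to(.6767,-.0615,.023,125.9)
for n in("top","side"):
    for b in blobs(n,capture(n))["or"]: print(n,*b)
```

```text
t 20.725 tcp [ 0.6725 -0.0626  0.0594] head 125.9 tilt z [-0.007  0.001 -1.   ] gap -0.0002 F [1.  0.8 0.6]
tool delta [-0.0018  0.0042  0.0363] turn z 0.0
top [ 0.6532 -0.0238] 106 [257.2 190.6]
top [0.5192 0.2728] 58 [137.7 245.6]
top [0.4715 0.2966] 78 [127.9 265.2]
side [0.4697 0.2875] 86 [162.6 132.1]
side [0.517  0.2635] 87 [182.9 133.6]
side [ 0.651  -0.0302] 139 [274.3 196.4]
```

Request:
jog_arm:
  turn:
    - [0,0,0.038]
    - [0,0,0]
    - [0,0,0]
    - [0,0,0]
  translation:
    - [0,0.001,0.02]
    - [0,0,0.01]
    - [0,0,0]
    - [0,0,0]
  hand: [-1,-1,-1,-1]

```text
clock: 21.32
tcp_pos: [0.6761, -0.0619, 0.0338]
eef_rot: [0.471, 0.882, 0.0, 0.001]
wrist_force: [0.3, 0.6, 0.1]
finger_gap: 0.0005
grip_force: 0.0
```

Run:
```python
from h import *
to(.6753,-.062,.023,123.7)
```

```text
t 21.325 tcp [ 0.6761 -0.0619  0.0338] head 123.77 tilt z [ 0.001 -0.    -1.   ] gap 0.0005 F [0.3 0.6 0.1]
tool delta [ 0.0004 -0.0007  0.0108] turn z 0.001
```

Request:
jog_arm:
  turn:
    - [0,0,0]
    - [0,0,0]
    - [0,0,0]
    - [0,0,0]
    - [0,0,0]
    - [0,0,0]
    - [0,0,0]
    - [0,0,0]
    - [0,0,0]
    - [0,0,0]
    - [0,0,0]
    - [0,0,0]
  translation:
    - [0,-0.001,0.011]
    - [0.004,0,0]
    - [0.004,0,0]
    - [0.005,0,0]
    - [0.008,0,0]
    - [0.01,0,0]
    - [0.012,0,0]
    - [0.012,0,0]
    - [0.012,0,0]
    - [0.012,0,0]
    - [0.012,0,0]
    - [0.012,0,0]
  hand: [-1,-1,-1,-1,-1,-1,-1,-1,-1,-1,-1,-1]

```text
clock: 22.82
tcp_pos: [0.6171, 0.0239, 0.022]
eef_rot: [0.471, 0.882, -0.0, 0.0]
wrist_force: [1.1, -0.3, 0.7]
finger_gap: -0.0002
grip_force: 0.1
```

Request:
jog_arm:
  turn:
    - [0,0,0]
    - [0,0,0]
    - [0,0,0]
    - [0,0,0]
    - [0,0,0]
    - [0,0,0]
    - [0,0,0]
    - [0,0,0]
    - [0,0,0]
    - [0,0,0]
    - [0,0,0]
    - [0,0,0]
  translation:
    - [0.012,0,0]
    - [0.012,0,0]
    - [0.012,0,0]
    - [0.012,0,0]
    - [0.012,0,0]
    - [0.012,0,0]
    - [0.012,0,0]
    - [0.01,0,0]
    - [0.004,0,0]
    - [0,0,0]
    - [-0.03,0,0]
    - [0,0,-0.04]
  hand: [-1,-1,-1,-1,-1,-1,-1,-1,-1,-1,-1,-1]

```text
clock: 24.32
tcp_pos: [0.579, 0.078, 0.0598]
eef_rot: [0.472, 0.881, -0.002, -0.002]
wrist_force: [0.4, -0.6, -0.1]
finger_gap: 0.0001
grip_force: 0.0
```

Request:
jog_arm:
  turn:
    - [0,0,0]
    - [0,0,0]
    - [0,0,0]
  translation:
    - [0,0,-0.04]
    - [0,0,0]
    - [0,0,0]
  hand: [-1,-1,-1]

```text
clock: 24.7
tcp_pos: [0.5793, 0.0794, 0.1015]
eef_rot: [0.472, 0.882, -0.0, -0.0]
wrist_force: [0.9, -0.3, -0.9]
finger_gap: -0.0001
grip_force: 0.0
```

Run:
```python
from h import *
to(.5636,.1054,.023,82.5)
for n in("top","side"):
    im=capture(n);cv2.imwrite(f"pics/{n}6.png",im)
    for b in sum(blobs(n,im).values(),[]): print(n,*b)
```

```text
t 24.7 tcp [0.5793 0.0794 0.1015] head 123.73 tilt z [-0.001 -0.    -1.   ] gap -0.0001 F [ 0.9 -0.3 -0.9]
tool delta [0.0303 0.0014 0.0785] turn z 0.72
top [0.5195 0.2756] 42 [136.6 245.5]
top [0.4722 0.2969] 91 [127.8 264.9]
top [ 0.6706 -0.4033] 141 [410.1 182.2]
top [0.4978 0.5191] 47 [ 38.6 255.1]
top [0.464  0.5994] 46 [  5.9 269. ]
side [0.4696 0.2876] 85 [162.5 132.1]
side [0.517  0.2635] 87 [182.9 133.6]
side [0.548 0.123] 107 [209.9 164.5]
side [0.5164 0.6079] 42 [155.7  69.8]
side [0.5205 0.0495] 102 [207.2 187.2]
side [ 0.7255 -0.2738] 353 [358.7 271.5]
```

Request:
jog_arm:
  turn:
    - [0,0,0.176]
    - [0,0,0.176]
    - [0,0,0.175]
    - [0,0,0.175]
    - [0,0,0]
    - [0,0,0]
    - [0,0,0]
    - [0,0,0]
  translation:
    - [0,0,0]
    - [0,0,0]
    - [0,0,0]
    - [0,0,0]
    - [0.009,-0.037,0.02]
    - [0,0,0.02]
    - [0,0,0]
    - [0,0,0]
  hand: [-1,-1,-1,-1,-1,-1,-1,-1]

```text
clock: 25.8
tcp_pos: [0.5445, 0.0928, 0.062]
eef_rot: [0.746, 0.666, 0.0, 0.0]
wrist_force: [-0.1, -0.4, 0.7]
finger_gap: 0.0
grip_force: 0.0
```

Run:
```python
from h import *
to(.544,.0927,.023,83.5)
```

```text
t 25.8 tcp [0.5445 0.0928 0.062 ] head 83.52 tilt z [ 0. -0. -1.] gap 0.0 F [-0.1 -0.4  0.7]
tool delta [-0.0002 -0.0005  0.039 ] turn z 0.0
```

Request:
jog_arm:
  turn:
    - [0,0,0]
    - [0,0,0]
    - [0,0,0]
    - [0,0,0]
    - [0,0,0]
    - [0,0,0]
    - [0,0,0]
    - [0,0,0]
    - [0,0,0]
    - [0,0,0]
    - [0,0,0]
    - [0,0,0]
  translation:
    - [0,0,0.02]
    - [0,0,0.019]
    - [0,0,0]
    - [0.003,0,0]
    - [0.004,0,0]
    - [0.006,0,0]
    - [0.01,0,0]
    - [0.012,0,0]
    - [0.012,0,0]
    - [0.012,0,0]
    - [0.012,0,0]
    - [0.012,0,0]
  hand: [-1,-1,-1,-1,-1,-1,-1,-1,-1,-1,-1,-1]

```text
clock: 27.3
tcp_pos: [0.5534, 0.1761, 0.0229]
eef_rot: [0.746, 0.666, -0.0, 0.0]
wrist_force: [0.3, -0.4, -0.1]
finger_gap: 0.0001
grip_force: 0.1
```

Run:
```python
from h import *
to(.5617,.2477,.023,83.5)
im=capture("side")
for b in sum(blobs("side",im).values(),[]): print(*b)
cv2.imwrite("pics/s7.png",cv2.resize(im[80:230,120:320],None,fx=4,fy=4))
```

```text
t 27.3 tcp [0.5534 0.1761 0.0229] head 83.53 tilt z [-0. -0. -1.] gap 0.0001 F [ 0.3 -0.4 -0.1]
tool delta [ 0.072   0.0002 -0.0001] turn z 0.001
[0.4696 0.2876] 85 [162.5 132.1]
[0.7972 1.0124] 61 [208.    6.4]
[0.5166 0.6075] 43 [155.8  69.8]
[0.5205 0.0495] 102 [207.2 187.2]
[ 0.7255 -0.2738] 353 [358.7 271.5]
```

View pics/s7.png

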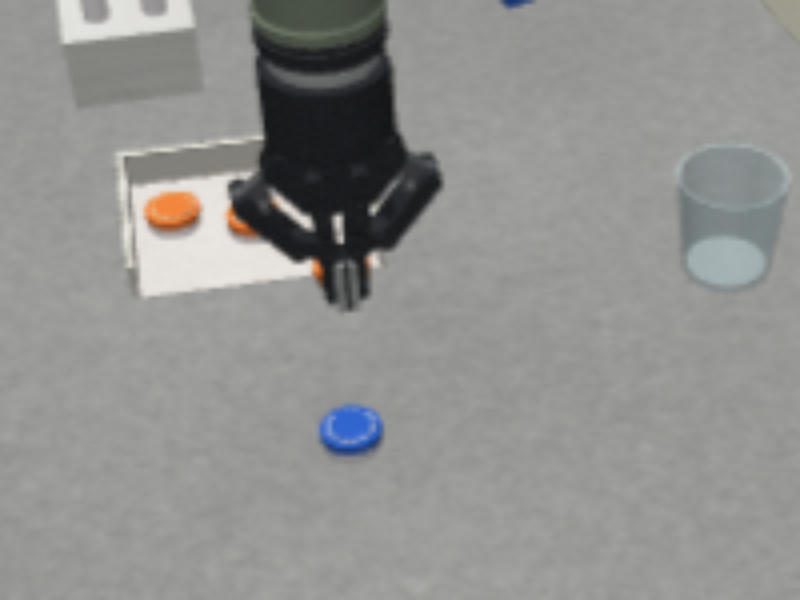

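A is centred at the tray mouth, near (345,267), and clear of the right wall. I'll finish this push, then raise the arm out of the camera's way.

Request:
jog_arm:
  turn:
    - [0,0,0]
    - [0,0,0]
    - [0,0,0]
    - [0,0,0]
    - [0,0,0]
    - [0,0,0]
    - [0,0,0]
    - [0,0,0]
    - [0,0,0]
    - [0,0,0]
    - [0,0,0]
  translation:
    - [0.008,0,0]
    - [0.012,0,0]
    - [0.012,0,0]
    - [0.012,0,0]
    - [0.012,0,0]
    - [0.01,0,0]
    - [0.006,0,0]
    - [0,0,0]
    - [-0.02,0,0]
    - [0,0,-0.04]
    - [0,0,-0.04]
  hand: [-1,-1,-1,-1,-1,-1,-1,-1,-1,-1,-1]

```text
clock: 28.72
tcp_pos: [0.5585, 0.2248, 0.1033]
eef_rot: [0.746, 0.665, -0.001, -0.0]
wrist_force: [0.8, 0.4, 0.3]
finger_gap: 0.0
grip_force: 0.0
```

Request:
jog_arm:
  turn:
    - [0,0,0]
    - [0,0,0]
    - [0,0,0]
    - [0,0,0]
    - [0,0,0]
    - [0,0,0]
    - [0,0,0]
    - [0,0,0]
    - [0,0,0]
    - [0,0,0]
  translation:
    - [0,0,-0.05]
    - [-0.05,0,-0.05]
    - [-0.05,0,0]
    - [-0.05,0,0]
    - [-0.05,0,0]
    - [-0.05,0,0]
    - [-0.05,0,0]
    - [-0.05,0,0]
    - [0,0,0]
    - [0,0,0]
  hand: [-1,-1,-1,-1,-1,-1,-1,-1,-1,-1]

```text
clock: 29.98
tcp_pos: [0.5195, -0.1155, 0.1971]
eef_rot: [0.746, 0.665, -0.0, -0.0]
wrist_force: [0.2, 0.6, 0.9]
finger_gap: -0.0
grip_force: 0.0
```

Run:
```python
from h import *
ims=[]
M=np.array([.5085,.2155]);E=np.array([[.133,.991],[-.991,.133]])
for n in("top","side"):
    im=capture(n);ims.append(im)
    for k,v in blobs(n,im).items():
        for b in v: print(n,k,*b,"tray",(E@(b[0]-M)-[.06,0]).round(3))
t=cv2.resize(ims[0][195:295,95:235],(560,400));s=cv2.resize(ims[1][100:220,140:300],(533,400))
cv2.imwrite("pics/f.png",cv2.resize(np.hstack([t,s]),(800,293)))
```

```text
top or [0.5662 0.2761] 67 [136.7 226.6] tray [ 0.008 -0.049]
top or [0.5189 0.2713] 65 [138.4 245.7] tray [-0.003 -0.003]
top or [0.4715 0.2981] 72 [127.3 265.2] tray [0.017 0.048]
top bl [ 0.6706 -0.4035] 141 [410.2 182.2] tray [-0.652 -0.243]
top bl [0.523  0.0581] 53 [224.4 243.5] tray [-0.214 -0.035]
top bl [0.4978 0.5191] 47 [ 38.6 255.1] tray [0.239 0.051]
top bl [0.4636 0.5994] 45 [  5.9 269.2] tray [0.314 0.096]
side or [0.4696 0.2876] 85 [162.5 132.1] tray [0.006 0.048]
side or [0.517  0.2635] 87 [182.9 133.6] tray [-0.011 -0.002]
side bl [0.5167 0.6073] 44 [155.9  69.9] tray [0.329 0.044]
side bl [0.5206 0.0495] 103 [207.2 187.2] tray [-0.223 -0.034]
side bl [ 0.7255 -0.2739] 352 [358.7 271.6] tray [-0.516 -0.28 ]
```

View pics/f.png

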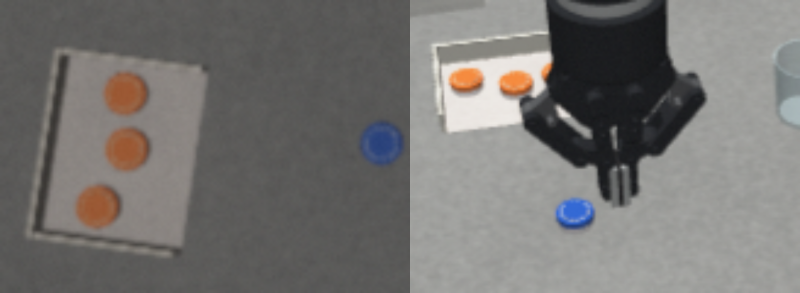

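All three orange lids lie well inside the tray, at (125,92), (127,148) and (98,206). The blue lid hasn't moved.

```bash
python3 -c "from station import *;print(hand_in())"
```

```text
the job is handed in; nothing more can be done
None
```

The job is handed in at about 30 s: all three used dishes lie flat and wholly inside the tray, pushed there with closed fingers, and the fresh dish stayed where it was; nothing else was touched.

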